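# Zero the LCR tweezers over the capacitor pads

### The job

The stand magnifier is still standing on the circuit board over the two bare capacitor pads: lift it off by its handle and set it down gently, upright, on the bench beside the board stand, and let go of it. Then pick up the sprung LCR test tweezers and zero them for that part: squeeze them until their tips are just as far apart as the middles of the two pads (16 mm), and hold them level with one tip over the middle of each pad, a few millimetres (5 to 10) above the board and not touching it. Finish while still holding them there, gap and position steady for the reading, and leave everything else on the bench where it is.

Things in the scene. Friction and masses are not known exactly. Their poses are not given: they have to be found in the camera images.
- board_stand: Fixed holder: two black jaws on an aluminium bar clamp a level green board, 152 (x) x 100 (y) mm, its top 38 mm above the bench. Jaws at the x ends reach 89 mm out and 3 mm above the board, thumbscrews 113 mm. Origin on the bench under the board's middle. The -x half (robot's side) is bare but for the pads; from x = 14 mm on it carries parts up to 20 mm tall.
- pad_a (a point): Middle of one bare tinned pad (9 x 9 mm) on the board's top, at x = -30, y = +8 mm of the board stand, height 38 mm; axes as the board stand's. A white printed 20 x 31 mm outline frames the two pads.
- pad_b (a point): Middle of the other bare tinned pad, at x = -30, y = -8 mm of the board stand: 16 mm from pad_a, centre to centre.
- magnifier: Loose stand magnifier, 0.15 to 0.31 kg, on the board: clear skirt 68 mm across, black lens head 76 mm across, 58 mm tall. Black handle, 22 mm wide, 20 thick, 95 long, leaves the head 48 mm up towards its own -x, rising outwards at 0.30 rad. Origin: centre of its underside, z up. Balance point about 8 mm from the axis towards the handle.
- magnifier_grip (a point): Point on the handle's centre line to pinch across its 22 mm width (along the magnifier's y; the handle's sides are flat and upright): x = -64.5, z = 58 mm in the magnifier's frame. The bench to the left and right of the board stand (world x 0.45 to 0.62, y 0.14 to 0.24 either side) is clear.
- tweezers: Loose cordless LCR tweezers, 0.05 kg, flat on the bench: grey display housing 50 x 22 x 22 mm (x -46 to +4), two sprung arms opening sideways (y), with black grip pads (x 43 to 97, 6 to 20 mm above the underside) and brass tips at x = 125 mm, bent down to the underside's level. Origin on the underside below the arms' hinges, x towards the tips, z up.
- tweezers_grip (a point): Middle between the grip pads (x = 70, z = 13 mm of the tweezers); squeeze along their y. Outside width there: 38 mm free (42 at the pads' front end), 29 at 16 mm tip gap (pad faces then parallel), 22 shut. Spring push per pad: about 6 N at first touch, 10 N at 16 mm gap, 13 N shut. The gripper's opening sets the gap; the spring's push is what holds the tweezers in the fingers.
- tip_left (a point): End of the probe on the tweezers' +y side, on its axis, 1.8 mm above its lowest surface. The tips stand 32 mm apart when free, 2 mm when shut. The gap between tip_left and tip_right closes by about 1.8 mm for each 1 mm that the fingers come together.
- tip_right (a point): End of the probe on the tweezers' -y side, likewise.
- side_cutters: Loose red-handled side cutters, 137 x 46 x 14 mm, flat on the bench on the other side from the tweezers; leave alone.
- screwdriver: Loose yellow screwdriver, 165 mm long, 26 mm thick, lying in front of the board stand (towards the robot); leave alone.
- solder_reel: Loose black solder reel, 60 mm across, 40 mm tall; leave alone.
- flux_bottle: Loose white flux bottle, 34 mm across, 75 mm tall; leave alone.
- capacitor: Loose black can capacitor, 25 mm across, 44 mm tall, upright, behind the board stand; leave alone.
- synth_knob: Loose aluminium knob, 25 mm across, 18 mm tall; leave alone.
- parts_tray: Grey compartment tray, 100 x 140 x 28 mm, behind the board stand; leave alone.

How it is judged (in metres and radians):
On the way, in this order (a step that is already met when the one before it is completed fails the run):
1. the magnifier is lifted clear of the board, the fingers on its handle (height (world z) of magnifier above 0.048 m and contact force between the fingers and magnifier_c11 above 1 N and contact force between magnifier and board_stand below 0.05 N), for 0.1 s.
2. the magnifier stands upright on the bench beside the board stand, let go (height (world z) of magnifier below 0.006 m and angle between magnifier's own z axis and vertical below 0.1 rad and horizontal distance between magnifier and board_stand below 0.32 m and contact force between the fingers and magnifier below 0.05 N and linear speed of magnifier below 0.02 m/s), for 0.2 s.
3. the tweezers are picked up from the bench (height (world z) of tweezers above 0.02 m and contact force between the fingers and tweezers above 1 N), for 0.2 s.
At the end, for the whole second after the job is handed in: Fingers hold the tweezers level (0.20 rad), still, clear of board and magnifier, tips 13.5 to 18.5 mm apart, each within 5 mm sideways of its own pad's middle, 2 to 18 mm above the board; magnifier upright (0.10 rad) on the bench within 0.32 m of the stand's middle, let go, at rest (all of step 2 and all of step 3 and ((horizontal distance between tip_left and pad_a below 0.005 m and horizontal distance between tip_right and pad_b below 0.005 m) or (horizontal distance between tip_left and pad_b below 0.005 m and horizontal distance between tip_right and pad_a below 0.005 m)) and distance between tip_left and tip_right between 0.0135 and 0.0185 m and z of tip_left in the frame of pad_a between 0.002 and 0.018 m and z of tip_right in the frame of pad_a between 0.002 and 0.018 m and angle between tweezers's own z axis and vertical below 0.2 rad and contact force between tweezers and board_stand below 0.05 N and contact force between tweezers and magnifier below 0.05 N and linear speed of tweezers below 0.02 m/s and angular speed of tweezers below 0.25 rad/s); the arm keeps its last pose, push and grip.
It fails at once if another thing on the bench is moved by more than 30 mm (distance of any of side_cutters, screwdriver, solder_reel, flux_bottle, capacitor, synth_knob, parts_tray from where it was at the start of the episode above 0.03 m).
It fails at once if the magnifier is dropped instead of set down gently (falls faster than 0.5 m/s with no finger on it) (linear speed of magnifier above 0.5 m/s and contact force between the fingers and magnifier below 0.05 N).
It also fails if it takes over 61 s, if anything falls off the work surface, if the arm or the gripper's body presses on something with over 40 N, if the wrist force passes 120 N, or if a joint passes its speed limit or range.

### The arm

A 6-joint arm with a two-finger parallel gripper is mounted at the origin on the work surface. World frame = base frame: x ahead of the robot, y to its left, z up, the work surface at z = 0. Lengths are in mm, angles in rad, forces in N, time in s.
With the tool pointing down it reaches from about 350 to 1000 mm from the base axis. Payload 7.1 kg.
Tool frame: the origin (TCP) lies at the very end of the fingers, on their centre line; the grasp point (between the pads) lies 19 mm behind it; z points along the fingers, y is the line along which they close (so a half turn about z gives the same grasp; the last joint's range is limited). The gripper opens to 85 mm and grips with 20 to 120 N. Pads are 22 mm wide; open, the fingers measure 114 mm over their backs; the gripper's body (76 mm by 85 mm) begins 54 mm behind the grasp point. The pads swing forward as they close: fully open they stand 13 mm farther back than shut.
Start: joints at [1.223, 0.423, 1.63, -0, 1.089, -0.019], TCP at [201.785, 591.513, 231.319] pointing down, gripper open.
Joint ranges: [-3, 3], [-0.9, 2.11], [0.09, 2.58], [-1.31, 4.45], [0.11, 2.69], [-2.54, 2.54]. Speed limits (rad/s): [2.39, 2.39, 3.01, 3.14, 3.14, 3.14].

### API

Orientations are given as a unit quaternion [w, x, y, z].
In Python, from workcell import manip, optics, status, finish_job gives the robot as it stands (manip), with the cameras (optics), the readings (status) and the job as plain functions.
- The arm moves only by the tool shift_gripper, called after "Request:" as name(argument=value, ...), one argument or row to a line, values as JSON. Schema: {"type":"object","properties":{"steps":{"type":"string"},"force":{"type":"number"},"only":{"type":"string"},"quiet":{"type":"boolean"},"lines":{"type":"string"}},"required":["steps"],"additionalProperties":false}. steps is a string of 1 to 10 rows, parted by a bar, with the numbers parted by spaces; each row has 5 numbers: the opening from 0.0 (shut) to 1.0 (fully open), then dx, dy, dz in mm, then a turn about the tool's z in rad; each row is the pose to reach, as a shift and turn from the pose commanded when the call began, along the tool's axes at that moment; what a row does not reach only later rows make up. A row lasts 1/12 s, in which the tool goes at most 41.7 mm and 0.125 rad, less where a joint would pass 70% of its speed; a pose out of reach is approached as far as the arm can. The fingers move at their own pace and stop on an object; force is the grip in N (left out, the last holds). Time passes only in rows, so rows that do not move let the fingers close. The tool returns the time, the measured TCP pose, the force, the opening and the grip force at its end. only (a regular expression) keeps the lines of the reply that match it, lines (a string "A,B") keeps lines A to B, and quiet returns only ok. Input that does not fit is refused with a message, and nothing moves.
- status.get_state(): the state, without advancing time (a new reading comes with each control period).
- optics.capture(name): name is "side" or "top"; returns (picture, depth): 480x640x3 uint8, red, green, blue; 480x640 float32, mm along the optical axis (not along the pixel's ray), 0 where there is no reading.
- optics.camera_model(name): a dict with "camera_matrix" (3x3 intrinsics, pixels), "rvec" (rotation vector, rad) and "tvec" (3), from world to camera coordinates, as OpenCV has them. Camera axes: x right, y down, z forward; pixel columns grow to the right and rows downward; lengths in mm; the calibration is good to about 2 mm. A picture is of the moment at which its call begins. camera_model takes no time and is no camera call.
- finish_job(): hands the job in; it is judged then, once.
The state is a dict: "clock": time; "joint_pos": joint angles; "qd": joint speeds; "joint_torque": joint torques, N m; "tool_pos": TCP position; "tool_rot": TCP orientation; "wrist_force": force on the tool from outside, world axes, zero at the start; "moment": the same for the moment, N m; "finger_gap": opening from 0.0 (shut) to 1.0 (fully open); "finger_force": force on a finger pad.
Only numpy, scipy, OpenCV 4.12 (cv2) and the standard library are available. Lean on these libraries where they do the work, as an engineer would, in place of code of your own. Each camera call takes 0.05 s, during which the arm holds its last target. There are 200 camera calls.

## Working session

There is one attempt and no reset: what is moved stays moved. The work goes in short steps, Python scripts to look and compute and a tool call to move; the robot and the scene stay as the last step left them, time stands still between calls to the robot, and variables do not carry over. Pictures are saved under pics/ and viewed, at most 10 in all, crops included, and the job is handed in when it is done.

```bash
ls; mkdir -p pics; cat > h.py <<'E'
from workcell import manip, optics, status, finish_job
import numpy as np, cv2
def cap(n):
    im,d=optics.capture(n); np.savez('/tmp/%s.npz'%n,im=im,d=d); return im,d
def load(n):
    z=np.load('/tmp/%s.npz'%n); return z['im'],z['d']
def cam(n):
    m=optics.camera_model(n); K=np.array(m['camera_matrix'],float)
    R=cv2.Rodrigues(np.array(m['rvec'],float))[0]; t=np.array(m['tvec'],float).ravel()
    return K,R,t
def ray(n,u,v,z):
    "pixels -> world on plane z"
    K,R,t=cam(n); uv=np.stack([np.atleast_1d(u),np.atleast_1d(v),np.ones_like(np.atleast_1d(u))]).astype(float)
    d=R.T@np.linalg.inv(K)@uv; c=-R.T@t
    return (c[:,None]+d*((z-c[2])/d[2])).T
def cloud(n,d):
    K,R,t=cam(n); v,u=np.mgrid[:480,:640]
    p=np.stack([u,v,np.ones_like(u)],-1)@np.linalg.inv(K).T*d[...,None]
    return (p-t)@R
def proj(n,p):
    m=optics.camera_model(n)
    return cv2.projectPoints(np.array(p,float).reshape(-1,3),np.array(m['rvec'],float),np.array(m['tvec'],float),np.array(m['camera_matrix'],float),None)[0][:,0]
E
python3 - <<'E'
from h import *
for n in('top','side'):
    im,d=cap(n); cv2.imwrite(f'pics/{n}0.png',im[...,::-1])
    K,R,t=cam(n); print(n,K[0,0],-R.T@t,R[2])
print(status.get_state())
E
```

```text
pics
workcell.py
top 433.5419298347862 [450.23559797   4.26218842 851.40933917] [ 0.15989362 -0.02061569 -0.98691896]
side 495.9699059710177 [ 523.68273136 -735.32458699  659.54747657] [ 0.07580565  0.78253199 -0.61797831]
{'clock': 0.1, 'joint_pos': array([ 1.22297136e+00,  4.23753911e-01,  1.63060881e+00, -1.63290498e-05,
        1.08858639e+00, -1.90174416e-02]), 'qd': array([ 0.0008571 , -0.00172288, -0.00338914, -0.00066506, -0.00246327,
        0.00076612]), 'joint_torque': array([-3.94746467e-04, -5.58423650e+01, -2.82446069e+01, -7.18014371e-05,
        2.90563083e-03, -2.15899341e-06]), 'tool_pos': array([201.64578244, 591.06312376, 230.63185285]), 'tool_rot': array([-1.16595658e-04,  1.63660387e-01,  9.86516507e-01, -6.68171583e-04]), 'wrist_force': array([ 0.19316049, -0.46159997, -0.52901549]), 'moment': array([0.02238172, 0.02242799, 0.00814343]), 'finger_force': 0.0, 'finger_gap': 1.0005454307535968}
```

View pics/top0.png

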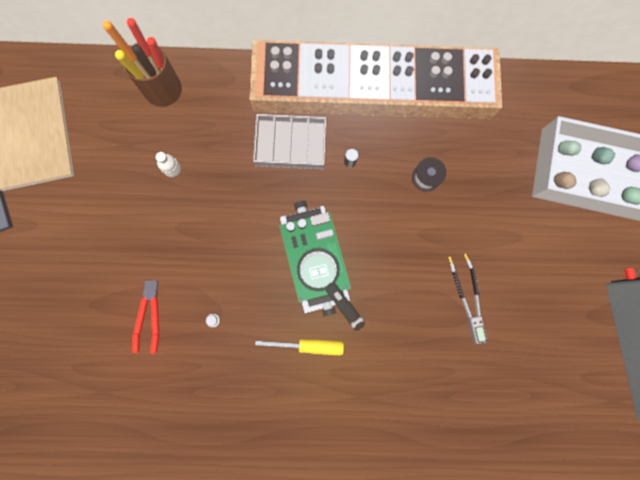

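View pics/side0.png

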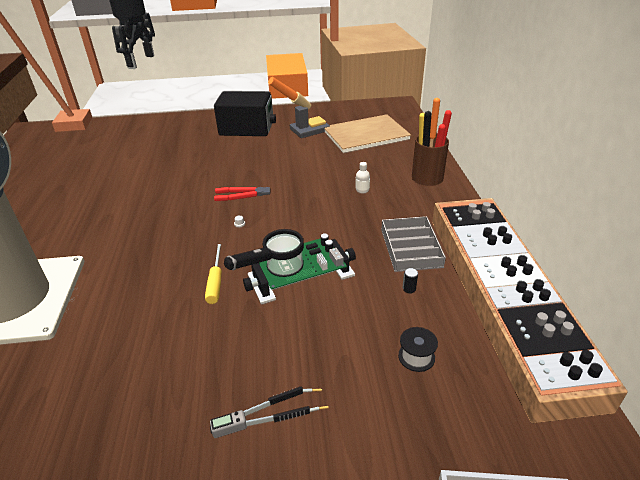

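Top view: the board is at about (315,258), the magnifier head at (319,270) with its handle running to (360,325). The tweezers lie at (470,300) with tips at (450,258) and (467,255). The left bench around (230,260) is clear. Next I'll measure these.

```bash
python3 - <<'E'
from h import *
im,d=load('top')
a=cv2.resize(im[195:350,265:375],None,fx=5,fy=5,interpolation=2)[:, :, ::-1]
b=cv2.resize(im[245:350,440:490],None,fx=5.5,fy=5.5,interpolation=2)[:, :, ::-1][:600]
o=np.zeros((775,550+b.shape[1],3),np.uint8);o[:,:550]=a;o[:b.shape[0],550:]=b
s=600/775; o=cv2.resize(o,None,fx=s,fy=s); print(o.shape); cv2.imwrite('pics/c1.png',o)
hsv=cv2.cvtColor(im,cv2.COLOR_RGB2HSV)
g=((hsv[...,0]>50)&(hsv[...,0]<90)&(hsv[...,1]>120)); g[:, :260]=0; g[:,380:]=0; g[:190]=0;g[350:]=0
v,u=np.nonzero(g); p=ray('top',u,v,38)[:,:2].astype(np.float32)
r=cv2.minAreaRect(p); print('board',r,cv2.boxPoints(r))
C=cloud('top',d)
for n in('top','side'):
    i2,d2=load(n);C=cloud(n,d2);P=C[(d2>0)]
    m=(abs(P[:,0]-430)<110)&(abs(P[:,1]-0)<110)
    Q=P[m]; hd=Q[(Q[:,2]>50)]; print(n,len(hd),hd.min(0),hd.max(0))
    # tweezers
    T=P[(abs(P[:,0]-400)<120)&(P[:,1]<-200)&(P[:,1]>-330)&(P[:,2]>4)&(P[:,2]<30)]
    print('tw',len(T),T.min(0),T.max(0))
    b=P[(abs(P[:,0]-300)<50)&(abs(P[:,1]-200)<20)]; print('bench z',b[:,2].mean(),b[:,2].std())
print(ray('top',[319,358,450,467,479],[270,322,258,255,330],0))
E
```

```text
(600, 639, 3)
board ((576.0225219726562, 1.435150146484375), (94.52189636230469, 94.89371490478516), 15.505488395690918) [[517.7976    34.520874]
 [543.16565  -56.919174]
 [634.24744  -31.650574]
 [608.8794    59.789474]]
top 1850 [418.97562143 -91.0088715   82.83380172] [539.98456355  24.61077169 123.4874286 ]
tw 703 [ 284.15467478 -329.89461098    4.00965508] [ 519.72143788 -208.68261436   25.49470571]
bench z -0.23272081570576958 1.4581400052707545
side 1702 [418.69806449 -92.57279967  50.06878014] [539.98416662  27.66576396 124.18319628]
tw 1196 [ 394.96828233 -329.98948401    4.01307942] [ 519.86930334 -200.54895021   26.29343914]
bench z 0.7543916511982708 1.2054460770163304
[[ 528.52780979  -16.2769414     0.        ]
 [ 429.56469304  -93.93545208    0.        ]
 [ 558.76441398 -276.66394065    0.        ]
 [ 565.6435355  -311.00818882    0.        ]
 [ 419.29739625 -329.63963341    0.        ]]
```

View pics/c1.png

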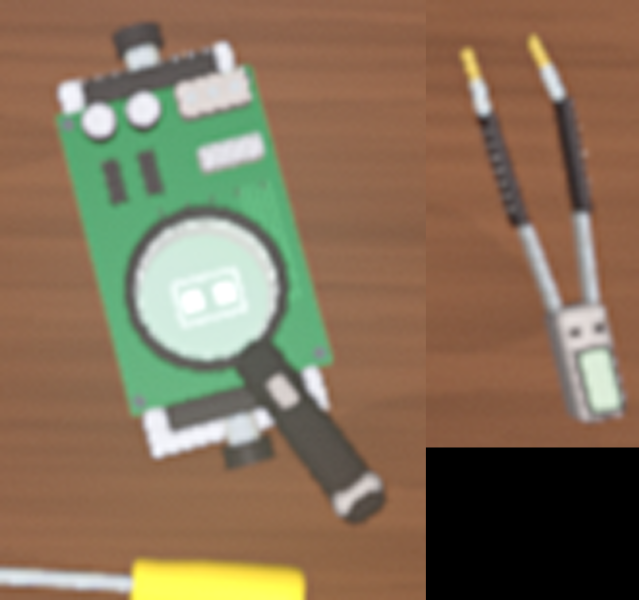

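```bash
cat >> h.py <<'E'
def fitcirc(p):
    A=np.c_[2*p,np.ones(len(p))]; s=np.linalg.lstsq(A,(p**2).sum(1),rcond=None)[0]
    return s[:2],np.sqrt(s[2]+s[:2]@s[:2])
E
python3 - <<'E'
from h import *
im,d=load('top')
f=lambda x,y,z: ray('top',265+np.array(x)/3.871,195+np.array(y)/3.871,z)[:,:2]
c=f([57,253,330,133],[115,68,360,415],38); print('board corners',c.round(1),c.mean(0))
for i in range(4): e=c[(i+1)%4]-c[i]; print(np.hypot(*e).round(1),np.arctan2(e[1],e[0]).round(3))
print('pads',f([192,225],[300,292],38))
hsv=cv2.cvtColor(im,cv2.COLOR_RGB2HSV)
g=((hsv[...,0]>40)&(hsv[...,0]<95)&(hsv[...,1]>60)).astype(np.uint8)
g[:,:265]=0;g[:,375:]=0;g[:195]=0;g[350:]=0
v,u=np.nonzero(g);p=ray('top',u,v,38)[:,:2].astype(np.float32);r=cv2.minAreaRect(p);print(r)
C=cloud('top',d);P=C[(d>0)];P=P[(abs(P[:,0]-450)<110)&(abs(P[:,1]+10)<110)]
for lo,hi in((88,98),):
    q=P[(P[:,2]>lo)&(P[:,2]<hi)]; print('head',len(q),q.min(0),q.max(0))
im2,d2=load('side');C2=cloud('side',d2);P2=C2[d2>0];P2=P2[(abs(P2[:,0]-450)<110)&(abs(P2[:,1]+10)<110)]
for Q in(P,P2):
    q=Q[Q[:,2]>104]; m=q.mean(0); w=np.linalg.svd(q[:,:2]-m[:2],full_matrices=False)[2][0]; print('handle',len(q),m,np.arctan2(*(w*np.sign(w[0]))[::-1]))
# ring dark outer contour
k=(hsv[...,2]<90).astype(np.uint8);
v,u=np.nonzero(k); m=(np.hypot(u-318.2,v-269.7)<24)&(np.hypot(u-318.2,v-269.7)>14)&~((u>322)&(v>280))
u,v=u[m],v[m]; q=ray('top',u,v,92)[:,:2]; ce,R=fitcirc(q); print('ring mid',ce,R,len(q), np.hypot(*(q-ce).T).max())
# tweezers
br=(hsv[...,0]>12)&(hsv[...,0]<32)&(hsv[...,1]>110)&(hsv[...,2]>150); br[:245]=0;br[280:]=0;br[:,:440]=0;br[:,490:]=0
n,l,s,ct=cv2.connectedComponentsWithStats(br.astype(np.uint8)); print(s[1:],[ray('top',*x,3)[0,:2].round(1) for x in ct[1:]])
g2=lambda x,y,z: ray('top',440+(np.array(x)-425.8)/4.258,245+np.array(y)/4.258,z)[:,:2]
print('tips',g2([464,534],[50,37],3),'pads mid',g2([502,571],[168,155],20),'housing rear/front mid',g2([604,584],[415,311],22))
E
```

```text
board corners [[609.8  61.4]
 [636.1 -34.8]
 [492.7 -74.6]
 [464.3  19.8]] [550.72061523  -7.02841836]
99.8 -1.303
148.8 -2.871
98.6 1.863
151.3 0.279
pads [[520.13290872  -7.19771477]
 [524.40591666 -23.13364405]]
((551.2780151367188, -6.049598693847656), (152.00213623046875, 100.57767486572266), 16.120635986328125)
head 1371 [454.88016223 -56.35503415  88.01081685] [558.8418759   24.61077169  97.98844116]
handle 514 [448.71574506 -65.75646864 113.23937362] 0.6337823496539811
handle 408 [446.59438591 -73.10418519 113.04177984] 0.6645355501246668
ring mid [521.98221942 -11.81007869] 35.003932224117804 14 35.61688337675165
[[464 252   5   9  28]
 [448 256   6   8  29]] [array([ 563. , -307.2]), array([ 555.7, -275.6])]
tips [[ 560.84525224 -273.68403465]
 [ 567.78645982 -306.79642571]] pads mid [[ 505.2591858  -284.01244746]
 [ 511.87418444 -315.72038186]] housing rear/front mid [[ 397.16978745 -325.56327033]
 [ 442.32531802 -318.31135552]]
```

```bash
cat > go.py <<'E'
import sys; from h import *
from scipy.spatial.transform import Rotation as Rn
x,y,z,yaw=map(float,sys.argv[1:5])  # yaw: direction of tool y (mod pi unless 5th arg)
s=status.get_state(); R=Rn.from_quat(np.roll(s['tool_rot'],-1)).as_matrix(); p=s['tool_pos']
cur=np.arctan2(R[1,1],R[0,1]); t=-(yaw-cur); t=(t+np.pi)%(2*np.pi)-np.pi
print('t',s['clock'],'pos',p.round(1),'zaxis',R[:,2].round(3),'j',s['joint_pos'].round(2),'gap',round(s['finger_gap'],3),'F',np.round(s['finger_force'],1),'w',s['wrist_force'].round(1))
print('shift',(R.T@(np.array([x,y,z])-p)).round(1),'turn',round(t,3))
E
python3 go.py 470 -50.2 180 -0.938
python3 - <<'E'
from h import *
im,d=load('top');P=cloud('top',d)[d>0]
for r in(50,64.5,80,100,120):
    c=np.array([522,-12])-r*np.array([.806,.5916]); w=np.array([-.5916,.806])
    q=P[(abs((P[:,:2]-c)@[.806,.5916])<3)&(abs((P[:,:2]-c)@w)<20)]; q=q[q[:,2]>80]
    print(r,((q[:,:2]-c)@w).min(),((q[:,:2]-c)@w).max(),np.median(q[:,2]))
print(ray('top',[213,168],[320,165],15))
E
```

```text
t 0.1 pos [201.6 591.1 230.6] zaxis [-0.    -0.001 -1.   ] j [ 1.22  0.42  1.63 -0.    1.09 -0.02] gap 1.001 F 0.0 w [ 0.2 -0.5 -0.5]
shift [-461.  -520.2   51.3] turn 2.18
50 -10.555730102063261 10.840668666848561 101.06283609100653
64.5 -10.726637225434752 10.76487723505385 105.93326886935824
80 -10.918464180737924 10.472560178198497 110.22381162359505
100 -11.228036347164574 10.557070848847346 116.29889952837976
120 -10.356596463698004 9.92188826145106 120.11941084552362
[[427.80685094 182.101019    15.        ]
 [729.51281566 289.64764311  15.        ]]
```

Excellent: axis centered. Go. 20 rows. Same call begin pose changes per call; second batch recompute.

Request:
shift_gripper(
  steps="0.7 -461 -520 51 2.18 | 0.7 -461 -520 51 2.18 | 0.7 -461 -520 51 2.18 | 0.7 -461 -520 51 2.18 | 0.7 -461 -520 51 2.18 | 0.7 -461 -520 51 2.18 | 0.7 -461 -520 51 2.18 | 0.7 -461 -520 51 2.18 | 0.7 -461 -520 51 2.18 | 0.7 -461 -520 51 2.18",
  force=80,
)

```text
clock: 0.93
tool_pos: [362.4, 206.3, 200.7]
tool_rot: [0.0, 0.712, 0.702, 0.0]
wrist_force: [1.6, 0.8, 0.4]
finger_gap: 0.697
finger_force: 0.0
```

```bash
python3 go.py 470 -50.2 180 -0.938
```

```text
t 0.9333 pos [362.4 206.3 200.7] zaxis [ 0.  0. -1.] j [ 0.49  0.16  2.09 -0.    0.89  0.5 ] gap 0.697 F 0.0 w [1.6 0.8 0.4]
shift [-255.   111.1   20.7] turn 0.924
```

Request:
shift_gripper(
  steps="0.7 -255 111 21 0.924 | 0.7 -255 111 21 0.924 | 0.7 -255 111 21 0.924 | 0.7 -255 111 21 0.924 | 0.7 -255 111 21 0.924 | 0.7 -255 111 21 0.924 | 0.7 -255 111 21 0.924 | 0.7 -255 111 21 0.924 | 0.7 -255 111 21 0.924 | 0.7 -255 111 21 0.924",
)

```text
clock: 1.77
tool_pos: [470.7, -47.8, 179.4]
tool_rot: [-0.0, 0.949, 0.314, -0.001]
wrist_force: [-0.5, 0.5, -0.4]
finger_gap: 0.701
finger_force: 0.0
```

```bash
python3 go.py 470 -50.2 78 -0.938
```

```text
t 1.7667 pos [470.7 -47.8 179.4] zaxis [-0.001  0.    -1.   ] j [-0.13  0.28  2.    0.    0.87  0.8 ] gap 0.701 F 0.0 w [-0.5  0.5 -0.4]
shift [ -1.9   1.6 101.4] turn 0.007
```

Request:
shift_gripper(
  steps="0.7 -2 1.6 30 0 | 0.7 -2 1.6 60 0 | 0.7 -2 1.6 85 0 | 0.7 -2 1.6 101 0 | 0.7 -2 1.6 101 0 | 0.2 -2 1.6 101 0 | 0.2 -2 1.6 101 0 | 0.2 -2 1.6 101 0 | 0.2 -2 1.6 101 0 | 0.2 -2 1.6 101 0",
  force=80,
)

```text
clock: 2.6
tool_pos: [471.4, -50.0, 80.2]
tool_rot: [0.0, 0.949, 0.314, 0.001]
wrist_force: [-1.5, 3.1, 6.7]
finger_gap: 0.245
finger_force: 78.1
```

```bash
python3 go.py 470 -50.2 125 -0.938
```

```text
t 2.6 pos [471.4 -50.   80.2] zaxis [ 0.002  0.    -1.   ] j [-0.13  0.46  2.05  0.    0.63  0.8 ] gap 0.245 F 78.1 w [-1.5  3.1  6.7]
shift [ -1.2  -0.6 -44.8] turn 0.006
```

Request:
shift_gripper(
  steps="0.2 0 0 0 0 | 0.2 0 0 -8 0 | 0.2 0 0 -20 0 | 0.2 0 0 -35 0 | 0.2 0 0 -45 0 | 0.2 0 0 -50 0 | 0.2 0 0 -50 0 | 0.2 0 0 -50 0 | 0.2 0 0 -50 0",
  force=80,
)

```text
clock: 3.35
tool_pos: [470.2, -50.1, 128.4]
tool_rot: [-0.0, 0.949, 0.314, -0.0]
wrist_force: [-0.2, 0.2, -1.8]
finger_gap: 0.241
finger_force: 78.6
```

```bash
python3 - <<'E'
from h import *
im,d=cap('side'); cv2.imwrite('pics/s1.png',cv2.resize(im[190:330,190:390],None,fx=4,fy=4)[...,::-1])
E
python3 go.py 470 -50.2 125 -0.938
```

```text
t 3.4 pos [470.  -50.1 128.3] zaxis [-0.001  0.    -1.   ] j [-0.13  0.37  2.03 -0.    0.75  0.8 ] gap 0.245 F 78.6 w [-0.1 -0.5 -1.7]
shift [-0.1  0.1  3.3] turn 0.006
```

View pics/s1.png

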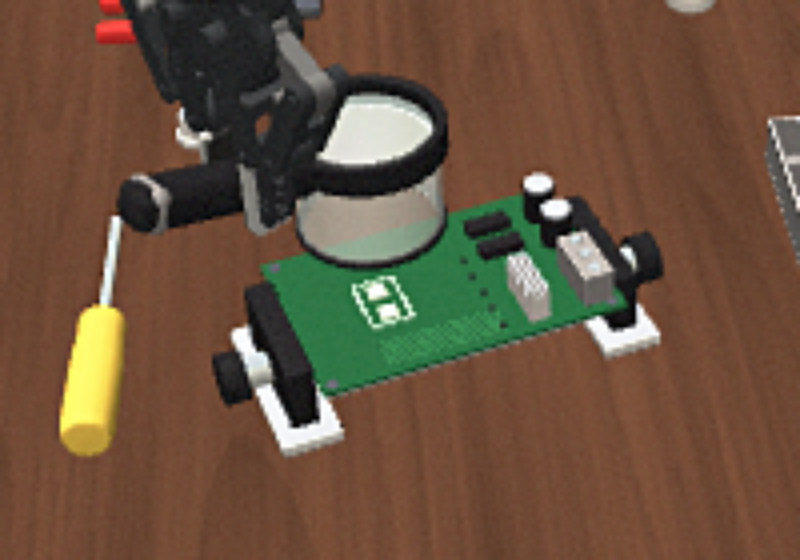

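The magnifier hangs clear of the board in the gripper and looks level, and both pads are visible at about (383,300) in the crop. I'll carry it left.

```bash
python3 go.py 493 147 125 -0.938
```

```text
t 3.4 pos [470.  -50.1 128.3] zaxis [-0.001  0.    -1.   ] j [-0.13  0.37  2.03 -0.    0.75  0.8 ] gap 0.245 F 78.6 w [-0.1 -0.5 -1.7]
shift [ 135.9 -144.5    3.3] turn 0.006
```

Request:
shift_gripper(
  steps="0.2 12 -13 0 0 | 0.2 32 -34 0 0 | 0.2 55 -58 0 0 | 0.2 78 -83 0 0 | 0.2 100 -106 0 0 | 0.2 118 -126 0 0 | 0.2 130 -138 0 0 | 0.2 136 -144 0 0 | 0.2 136 -144 0 0 | 0.2 136 -144 0 0",
)

```text
clock: 4.23
tool_pos: [493.4, 146.2, 128.2]
tool_rot: [0.0, 0.949, 0.314, -0.001]
wrist_force: [-0.6, -0.4, -1.8]
finger_gap: 0.239
finger_force: 78.6
```

Request:
shift_gripper(
  steps="0.2 0 0 12 0 | 0.2 0 0 28 0 | 0.2 0 0 44 0 | 0.2 0 0 58 0 | 0.2 0 0 68 0 | 0.2 0 0 74 0 | 0.2 0 0 76 0 | 0.2 0 0 76 0",
)

```text
clock: 4.9
tool_pos: [493.8, 146.0, 52.6]
tool_rot: [0.0, 0.95, 0.314, -0.0]
wrist_force: [0.4, -1.0, -1.9]
finger_gap: 0.24
finger_force: 78.7
```

```bash
python3 - <<'E'
from h import *
for n in('top','side'):
    im,d=cap(n); P=cloud(n,d)[d>0]
    q=P[(np.hypot(P[:,0]-545,P[:,1]-185)<38)&(P[:,2]>45)&(P[:,2]<80)]
    A=np.c_[q[:,:2]-[545,185],np.ones(len(q))]; s=np.linalg.lstsq(A,q[:,2],rcond=None)[0]; print(n,s,len(q),q.min(0),q.max(0))
im,d=load('side');cv2.imwrite('pics/s2.png',cv2.resize(im[130:330,190:390],None,fx=3,fy=3)[...,::-1])
E
python3 go.py 493 147 40 -0.938
```

```text
t 4.95 pos [494.2 146.2  53.1] zaxis [ 0.  0. -1.] j [ 0.26  0.55  1.97 -0.    0.63  1.2 ] gap 0.245 F 78.7 w [-0.5 -0.5 -1.9]
shift [-0.5 -1.3 13.1] turn 0.006Traceback (most recent call last):
  File "<stdin>", line 5, in <module>
    return umr_minimum(a, axis, None, out, keepdims, initial, where)
ValueError: zero-size array to reduction operation minimum which has no identity
```

Request:
shift_gripper(
  steps="0.2 0 0 3 0 | 0.2 0 0 6 0 | 0.2 0 0 8 0 | 0.2 0 0 8 0",
)

```text
clock: 5.28
tool_pos: [493.7, 146.6, 44.6]
tool_rot: [-0.0, 0.949, 0.314, -0.0]
wrist_force: [-0.1, -0.5, -1.9]
finger_gap: 0.24
finger_force: 78.7
```

Request:
shift_gripper(
  steps="0.2 0 0 1 0 | 0.2 0 0 2 0 | 0.2 0 0 2 0",
)

```text
clock: 5.53
tool_pos: [493.9, 146.6, 42.7]
tool_rot: [0.0, 0.949, 0.314, 0.0]
wrist_force: [0.8, -0.4, -1.7]
finger_gap: 0.239
finger_force: 78.7
```

```bash
python3 - <<'E'
from h import *
im,d=cap('side');cv2.imwrite('pics/s2.png',cv2.resize(im[130:330,190:390],None,fx=3,fy=3)[...,::-1])
E
python3 go.py 493 147 40 -0.938
```

```text
t 5.5833 pos [493.9 146.6  42.8] zaxis [ 0.  0. -1.] j [ 0.27  0.57  1.97 -0.    0.6   1.2 ] gap 0.242 F 78.7 w [ 0.2 -0.2 -1.5]
shift [-0.5 -0.9  2.8] turn 0.006
```

View pics/s2.png

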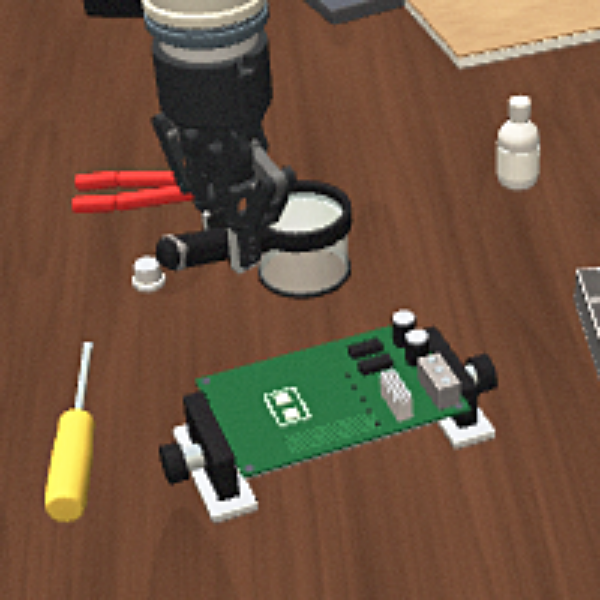

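The magnifier is just above the bench, upright, well clear of the knob and board. I'll lower it further until the wrist force shows contact.

Request:
shift_gripper(
  steps="0.2 0 0 1 0 | 0.2 0 0 2 0 | 0.2 0 0 2 0 | 0.2 0 0 2 0",
)

```text
clock: 5.92
tool_pos: [493.8, 146.4, 42.2]
tool_rot: [0.0, 0.949, 0.314, 0.0]
wrist_force: [-5.4, -3.3, 16.6]
finger_gap: 0.238
finger_force: 81.4
```

```bash
python3 go.py 493 147 40 -0.938
```

```text
t 5.9167 pos [493.8 146.4  42.2] zaxis [ 0. -0. -1.] j [ 0.27  0.57  1.97 -0.    0.6   1.2 ] gap 0.238 F 81.4 w [-5.4 -3.3 16.6]
shift [-0.3 -1.   2.2] turn 0.006
```

Request:
shift_gripper(
  steps="0.2 0 0 -1 0 | 0.2 0 0 -1 0 | 0.28 0 0 -1 0 | 0.4 0 0 -1 0 | 0.55 0 0 -1 0 | 0.65 0 0 -1 0 | 0.65 0 0 -1 0 | 0.65 0 0 -1 0",
  force=20,
)

```text
clock: 6.58
tool_pos: [493.9, 146.5, 41.7]
tool_rot: [-0.0, 0.949, 0.314, -0.0]
wrist_force: [-0.4, 0.4, 0.6]
finger_gap: 0.652
finger_force: 0.0
```

Request:
shift_gripper(
  steps="0.65 0 0 -20 0 | 0.65 0 0 -55 0 | 0.65 0 0 -95 0 | 0.65 0 0 -130 0 | 0.65 0 0 -150 0 | 0.65 0 0 -150 0",
)

```text
clock: 7.08
tool_pos: [496.7, 147.3, 196.6]
tool_rot: [0.0, 0.949, 0.314, 0.004]
wrist_force: [1.1, 0.5, 0.2]
finger_gap: 0.647
finger_force: 0.0
```

```bash
python3 - <<'E'
from h import *
im,d=cap('side'); P=cloud('side',d)[d>0]
q=P[(np.hypot(P[:,0]-545,P[:,1]-185)<45)&(P[:,2]>50)&(P[:,2]<70)]
print(len(q),q.min(0),q.max(0),np.median(q[:,2]))
E
python3 go.py 510.5 -301.5 80 -1.364
```

```text
591 [507.71459796 143.55496483  50.07691855] [581.66556028 221.62593477  63.69194542] 55.493402369595984
t 7.1333 pos [495.4 146.9 194.2] zaxis [ 0.005  0.001 -1.   ] j [ 0.27  0.31  1.9  -0.    0.92  1.2 ] gap 0.654 F 0.0 w [ 1.   0.2 -0. ]
shift [-255.8  368.8  113.6] turn 0.432
```

```bash
python3 - <<'E'
from h import *
im,d=load('side'); hsv=cv2.cvtColor(im,cv2.COLOR_RGB2HSV)
br=(hsv[...,0]>12)&(hsv[...,0]<32)&(hsv[...,1]>110)&(hsv[...,2]>150); br[:370]=0;br[430:]=0;br[:,:280]=0;br[:,350:]=0
n,l,s,ct=cv2.connectedComponentsWithStats(br.astype(np.uint8)); print(s[1:],[ray('side',*x,4)[0,:2].round(1) for x in ct[1:]])
E
```

```text
[[313 388   9   3  20]
 [319 406  10   3  23]] [array([ 555. , -274.5]), array([ 561. , -306.4])]
```

Request:
shift_gripper(
  steps="0.62 -256 369 70 0.43 | 0.62 -256 369 70 0.43 | 0.62 -256 369 70 0.43 | 0.62 -256 369 70 0.43 | 0.62 -256 369 70 0.43 | 0.62 -256 369 70 0.43 | 0.62 -256 369 70 0.43 | 0.62 -256 369 70 0.43 | 0.62 -256 369 70 0.43 | 0.62 -256 369 70 0.43",
  force=40,
)

```text
clock: 7.97
tool_pos: [505.7, -266.4, 125.4]
tool_rot: [-0.001, 0.995, 0.104, -0.001]
wrist_force: [1.1, 0.8, 0.2]
finger_gap: 0.621
finger_force: 0.0
```

Request:
shift_gripper(
  steps="0.62 0 0 0 0",
)

```text
clock: 8.05
tool_pos: [506.3, -270.8, 125.0]
tool_rot: [0.0, 0.995, 0.102, -0.001]
wrist_force: [0.1, -0.5, 0.6]
finger_gap: 0.619
finger_force: 0.0
```

```bash
python3 go.py 510.5 -301.5 2 -1.364
```

```text
t 8.05 pos [ 506.3 -270.8  125. ] zaxis [-0.001 -0.001 -1.   ] j [-0.51  0.49  1.81 -0.    0.84  0.86] gap 0.619 F 0.0 w [ 0.1 -0.5  0.6]
shift [ -2.   30.8 123.1] turn -0.003
```

Request:
shift_gripper(
  steps="0.62 -2.5 30.5 20 0 | 0.62 -2.5 30.5 45 0 | 0.62 -2.5 30.5 70 0 | 0.62 -2.5 30.5 95 0 | 0.62 -2.5 30.5 110 0 | 0.62 -2.5 30.5 116 0 | 0.62 -2.5 30.5 116 0",
)

```text
clock: 8.63
tool_pos: [509.1, -293.9, 8.9]
tool_rot: [-0.002, 0.995, 0.104, -0.002]
wrist_force: [-0.7, 0.3, -1.2]
finger_gap: 0.622
finger_force: 0.0
```

```bash
python3 go.py 510 -301.2 2 -1.364
```

```text
t 8.6333 pos [ 509.1 -293.9    8.9] zaxis [-0.005  0.003 -1.   ] j [-0.54  0.7   1.8   0.    0.65  0.82] gap 0.622 F 0.0 w [-0.7  0.3 -1.2]
shift [-0.6  7.3  6.9] turn 0.002
```

Request:
shift_gripper(
  steps="0.62 0 0 0 0 | 0.62 0 0 0 0",
  quiet=true,
)

```text
ok
```

```bash
python3 go.py 510 -301.2 1.5 -1.364
```

```text
t 8.8 pos [ 511.5 -295.4   12.3] zaxis [ 0.001 -0.001 -1.   ] j [-0.54  0.69  1.8  -0.    0.65  0.82] gap 0.621 F 0.0 w [ 0.9 -0.3  0.1]
shift [-2.7  5.3 10.8] turn 0.002
```

Request:
shift_gripper(
  steps="0.62 -2.7 5.3 0 0 | 0.62 -2.7 5.3 3 0 | 0.62 -2.7 5.3 7 0 | 0.62 -2.7 5.3 10 0 | 0.62 -2.7 5.3 10 0",
)

```text
clock: 9.22
tool_pos: [509.1, -300.8, 1.1]
tool_rot: [-0.0, 0.995, 0.104, -0.0]
wrist_force: [0.2, -1.6, 0.4]
finger_gap: 0.617
finger_force: 0.0
```

```bash
python3 go.py 510 -301.2 1.5 -1.364
```

```text
t 9.2167 pos [ 509.1 -300.8    1.1] zaxis [-0.001  0.    -1.   ] j [-0.55  0.71  1.8   0.    0.63  0.81] gap 0.617 F 0.0 w [ 0.2 -1.6  0.4]
shift [ 0.8  0.5 -0.4] turn 0.002
```

Request:
shift_gripper(
  steps="0.5 0 0 0 0 | 0.44 0 0 0 0 | 0.4 0 0 0 0 | 0.36 0 0 0 0 | 0.33 0 0 0 0 | 0.33 0 0 0 0 | 0.33 0 0 0 0",
  force=40,
)

```text
clock: 9.8
tool_pos: [510.2, -301.4, 2.4]
tool_rot: [0.0, 0.995, 0.104, 0.001]
wrist_force: [-0.2, 0.8, 5.8]
finger_gap: 0.334
finger_force: 9.9
```

```bash
python3 go.py 510 -301.2 40 -1.364
```

```text
t 9.8 pos [ 510.2 -301.4    2.4] zaxis [ 0.001 -0.001 -1.   ] j [-0.55  0.71  1.8  -0.    0.63  0.81] gap 0.334 F 9.9 w [-0.2  0.8  5.8]
shift [ -0.1  -0.2 -37.6] turn 0.002
```

Request:
shift_gripper(
  steps="0.33 0 0 -3 0 | 0.33 0 0 -10 0 | 0.33 0 0 -22 0 | 0.33 0 0 -36 0 | 0.33 0 0 -50 0 | 0.33 0 0 -64 0 | 0.33 0 0 -75 0 | 0.33 0 0 -80 0 | 0.33 0 0 -80 0 | 0.33 0 0 -80 0",
  force=40,
)

```text
clock: 10.63
tool_pos: [509.6, -301.1, 82.1]
tool_rot: [0.0, 0.995, 0.104, 0.0]
wrist_force: [-0.4, -0.6, -1.2]
finger_gap: 0.335
finger_force: 10.5
```

```bash
python3 - <<'E'
from h import *
a,_=cap('side'); b,_=cap('top')
o=np.hstack([cv2.resize(a[310:430,190:350],(800,600)),cv2.resize(b[210:330,420:580],(800,600))]); cv2.imwrite('pics/s3.png',cv2.resize(o,(800,300))[...,::-1])
E
python3 go.py 510 -301.2 82 -1.364
```

```text
t 10.7333 pos [ 509.1 -300.8   81.1] zaxis [-0.001  0.001 -1.   ] j [-0.55  0.58  1.79 -0.    0.77  0.81] gap 0.331 F 10.5 w [-0.8  0.  -0.3]
shift [ 0.8  0.6 -0.9] turn 0.002
```

View pics/s3.png

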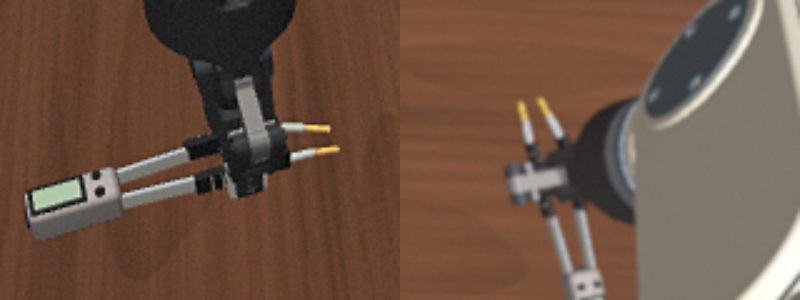

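```bash
cat > tips.py <<'E'
from h import *
import sys
exp=np.array(eval(sys.argv[1]),float)  # expected tip mid, world
res={}
for n in('top','side'):
    im,_=cap(n); hsv=cv2.cvtColor(im,cv2.COLOR_RGB2HSV)
    br=((hsv[...,0]>12)&(hsv[...,0]<32)&(hsv[...,1]>110)&(hsv[...,2]>140)).astype(np.uint8)
    c=proj(n,exp)[0]; w=np.zeros_like(br); cv2.circle(w,tuple(int(x) for x in c),26,1,-1)
    k,l,s,ct=cv2.connectedComponentsWithStats(br*w)
    ids=[i for i in range(1,k) if s[i,4]>7]
    ids=sorted(ids,key=lambda i:-s[i,4])[:2]
    out=[]
    f=proj(n,[exp,exp+np.array([np.cos(.25),np.sin(.25),0])*20]); f=(f[1]-f[0])/np.hypot(*(f[1]-f[0]))
    for i in ids:
        v,u=np.nonzero(l==i); t=np.c_[u,v]@f; e=ct[i]+f*(t.max()+.5-ct[i]@f)  # front end
        m=np.c_[u,v][t>t.max()-1.6].mean(0); e=m+f*(t.max()+.5-m@f)
        out.append((ct[i],e))
    out.sort(key=lambda o:(o[0][0] if n=='top' else o[0][1])); res[n]=out; print(n,s[ids].tolist())
P={n:(lambda c:c[0]@np.c_[c[1],c[2]])(cam(n)) for n in res}
for k in(0,1):
    X=cv2.triangulatePoints(P['top'],P['side'],np.array([res['top'][i][k] for i in(0,1)]).T,np.array([res['side'][i][k] for i in(0,1)]).T)
    X=(X[:3]/X[3]).T; print(['centroid','end'][k],X.round(1).tolist(),'gap',np.hypot(*(X[0]-X[1])[:2]).round(1),'mid',X.mean(0).round(1),'yaw',(np.arctan2(*(X[0]-X[1])[[1,0]])-np.pi/2).round(3))
    for i in(0,1): print('  reproj',(proj('top',X[i])[0]-res['top'][i][k]).round(1),(proj('side',X[i])[0]-res['side'][i][k]).round(1))
E
python3 tips.py '[564,-290,80]'
```

```text
top [[474, 249, 7, 8, 31], [466, 250, 6, 9, 31]]
side [[312, 360, 10, 3, 26], [316, 369, 9, 3, 22]]
centroid [[555.4, -282.8, 83.4], [559.1, -298.6, 83.1]] gap 16.2 mid [ 557.2 -290.7   83.3] yaw 0.228
  reproj [0.  0.6] [ 0.6 -0.1]
  reproj [0.  0.5] [ 0.5 -0.1]
end [[563.6, -281.7, 80.8], [566.2, -296.1, 80.6]] gap 14.6 mid [ 564.9 -288.9   80.7] yaw 0.181
  reproj [0.  0.7] [ 0.6 -0.1]
  reproj [0.  0.7] [ 0.7 -0.2]
```

Both tips are measured: gap about 15.5 mm, level with the TCP height, midpoint 55.5 mm ahead of the tool. I'll carry the tweezers to the pads.

```bash
python3 go.py 469 -30.2 75 -1.2894
```

```text
t 10.8333 pos [ 509.1 -300.7   80.9] zaxis [-0.001  0.001 -1.   ] j [-0.55  0.58  1.79 -0.    0.77  0.81] gap 0.334 F 10.5 w [ 0.3  0.2 -0.2]
shift [  16.9 -272.9    6.1] turn -0.073
```

Request:
shift_gripper(
  steps="0.338 0.5 -8 0 0 | 0.338 1.5 -25 0 0 | 0.338 3 -50 0 -0.01 | 0.338 5 -80 0 -0.02 | 0.338 7 -110 0 -0.03 | 0.338 9 -140 0 -0.04 | 0.338 11 -170 0 -0.05 | 0.338 13 -200 0 -0.06 | 0.338 14.5 -225 0 -0.07 | 0.338 15.5 -245 0 -0.073",
  force=40,
)

```text
clock: 11.67
tool_pos: [472.1, -55.2, 81.4]
tool_rot: [-0.0, 0.99, 0.141, -0.001]
wrist_force: [0.2, -0.7, -0.2]
finger_gap: 0.336
finger_force: 10.1
```

Request:
shift_gripper(
  steps="0.338 1 -13 0 0 | 0.338 1.5 -22 0 0 | 0.338 1.5 -27 0 0 | 0.338 1.5 -27 0 0 | 0.338 1.5 -27 0 0 | 0.338 1.5 -27 0 0",
)

```text
clock: 12.17
tool_pos: [468.0, -32.2, 81.7]
tool_rot: [0.0, 0.99, 0.14, 0.0]
wrist_force: [0.6, 0.1, 0.1]
finger_gap: 0.338
finger_force: 10.1
```

```bash
python3 go.py 469 -30.2 60 -1.2894; python3 tips.py '[520,-15,81]'
```

```text
t 12.1667 pos [468.  -32.2  81.7] zaxis [ 0. -0. -1.] j [-0.09  0.45  2.06 -0.    0.63  1.2 ] gap 0.338 F 10.1 w [0.6 0.1 0.1]
shift [ 1.5 -1.7 21.7] turn -0.0
top []
side [[275, 245, 8, 3, 17], [278, 251, 7, 2, 13]]Traceback (most recent call last):
  File "tips.py", line 21, in <module>
    X=cv2.triangulatePoints(P['top'],P['side'],np.array([res['top'][i][k] for i in(0,1)]).T,np.array([res['side'][i][k] for i in(0,1)]).T)
                                                         ~~~~~~~~~~^^^
IndexError: list index out of range
```

Request:
shift_gripper(
  steps="0.338 1.5 -1.7 5 0 | 0.338 1.5 -1.7 14 0 | 0.338 1.5 -1.7 22 0 | 0.338 1.5 -1.7 28 0 | 0.338 1.5 -1.7 31 0 | 0.338 1.5 -1.7 33 0 | 0.338 1.5 -1.7 33 0 | 0.338 1.5 -1.7 33 0 | 0.338 1.5 -1.7 33 0",
  force=40,
)

```text
clock: 13.02
tool_pos: [469.0, -29.8, 48.9]
tool_rot: [0.0, 0.99, 0.14, 0.0]
wrist_force: [0.5, 0.1, -0.4]
finger_gap: 0.342
finger_force: 10.1
```

```bash
python3 go.py 469 -30.2 47.5 -1.2894; cat > fin.py <<'E'
from h import *
n='side'; im,_=cap(n); hsv=cv2.cvtColor(im,cv2.COLOR_RGB2HSV)
cr=im[235:295,245:325]; cv2.imwrite('pics/f.png',cv2.resize(cr,(800,600),interpolation=2)[...,::-1])
br=((hsv[...,0]>12)&(hsv[...,0]<32)&(hsv[...,1]>110)&(hsv[...,2]>140)).astype(np.uint8); br[:235]=0;br[295:]=0;br[:,:245]=0;br[:,325:]=0
k,l,s,ct=cv2.connectedComponentsWithStats(br)
for i in range(1,k):
    if s[i,4]>7:
        v,u=np.nonzero(l==i); j=u>=u.max()-1; print(s[i],'end',ray(n,u.max()+.5,v[j].mean(),47)[0].round(1),'cen',ray(n,*ct[i],49)[0].round(1))
for p in([520,-7.1,38],[524.4,-22.5,38]): print('pad px in crop',(proj(n,p)[0]-[245,235])*10)
E
python3 fin.py
```

```text
t 13.0167 pos [469.  -29.8  48.9] zaxis [ 0. -0. -1.] j [-0.09  0.52  2.07 -0.    0.56  1.2 ] gap 0.342 F 10.1 w [ 0.5  0.1 -0.4]
shift [-0.2  0.4  1.4] turn 0.0
[276 258   8   2  15] end [520.3  -4.3  47. ] cen [513.2  -5.6  49. ]
pad px in crop [387.44406718 280.18145305]
pad px in crop [415.00095106 330.55424045]
```

View pics/f.png

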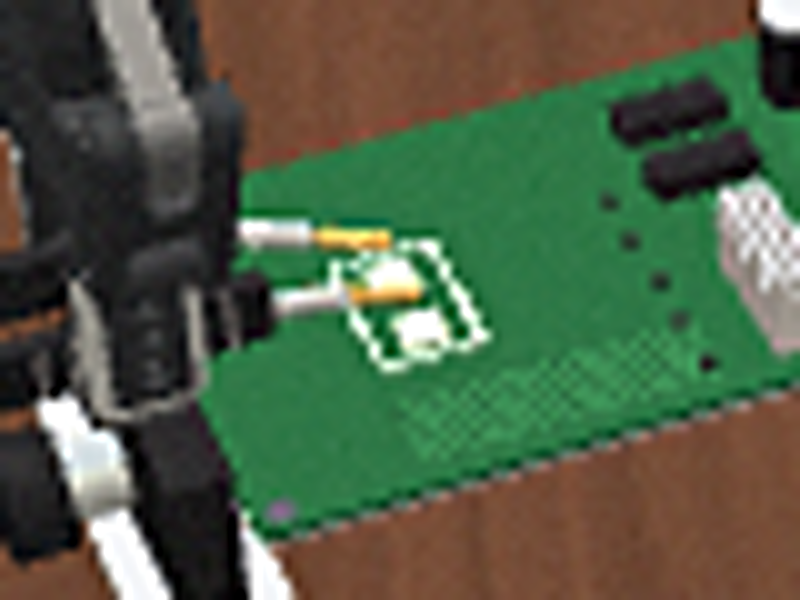

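The side crop shows the tip ends at (388,243) and (420,292). The pads are at about (390,275) and (420,330) beneath them, and the offset fits tips about 10 mm above the board. I'll lower 2 mm, shift 1 mm and check again.

Request:
shift_gripper(
  steps="0.338 0 0.5 1 0 | 0.338 0 1 2 0 | 0.338 0 1 2 0 | 0.338 0 1 2 0 | 0.338 0 1 2 0 | 0.338 0 1 2 0",
)

```text
clock: 13.57
tool_pos: [469.1, -30.7, 46.7]
tool_rot: [0.0, 0.99, 0.14, 0.0]
wrist_force: [-0.5, -0.1, -0.3]
finger_gap: 0.341
finger_force: 10.1
```

```bash
sed -i "s#pics/f.png#pics/f2.png#" fin.py; python3 fin.py;  python3 go.py 469 -30.2 47.5 -1.2894; python3 - <<'E'
from h import *
print(ray('side',[283.3,286.5],[258.8,263.7],48.3).round(1))
E
```

```text
[277 259   7   2  12] end [520.1  -7.8  47. ] cen [513.2  -8.9  49. ]
pad px in crop [387.44406718 280.18145305]
pad px in crop [415.00095106 330.55424045]
t 13.6167 pos [469.1 -30.7  46.7] zaxis [ 0. -0. -1.] j [-0.09  0.52  2.07 -0.    0.55  1.2 ] gap 0.34 F 10.1 w [-0.3  0.1 -0.7]
shift [ 0.1 -0.5 -0.8] turn 0.0
[[519.9  -6.7  48.3]
 [525.1 -21.9  48.3]]
```

View pics/f2.png

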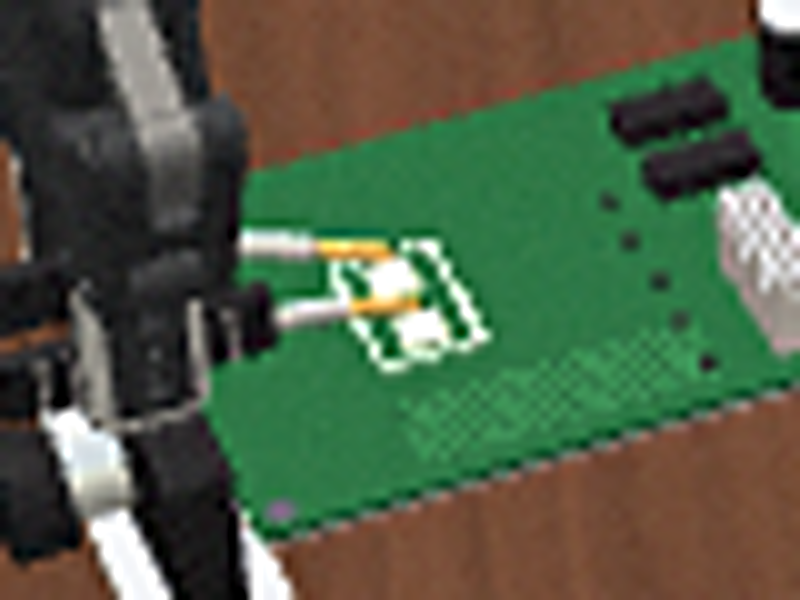

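The tips are within about 1 mm of the pad middles, the gap is 16 mm, the height is about 8 mm above the board, and everything is steady.

```bash
python3 -c "
from workcell import manip, optics, status, finish_job
print(finish_job())"
```

```text
the job is handed in; nothing more can be done
None
```

I handed the job in at about 13.6 s on the robot's clock: the magnifier stands on the bench left of the board, let go, and the tweezers are held steady over the pads, about 16 mm apart, 8 mm above the board and within about 1 mm of the pad middles; no verdict was returned.

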